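# Lock out the belt grinder

### The arm

A 6-joint arm with a two-finger parallel gripper is mounted at the origin on the work surface. World frame = base frame: x ahead of the robot, y to its left, z up, the work surface at z = 0. Lengths are in m, angles in rad, forces in N, time in s.
With the tool pointing down it reaches from about 0.275 to 0.825 m from the base axis. Payload 4.9 kg.
Tool frame: the origin (TCP) lies midway between the tips of the shut fingers; the grasp point (between the pads) lies 19 mm behind it; z points along the fingers, y is the line along which they close (so a half turn about z gives the same grasp; the last joint's range is limited). The gripper opens to 85 mm and grips with 20 to 120 N. Pads are 22 mm wide; open, the fingers measure 114 mm over their backs; the gripper's body (76 mm by 85 mm) begins 54 mm behind the grasp point. The pads swing forward as they close: fully open they stand 13 mm farther back than shut.
Start: joints at [-1.367, 0.326, -0.193, 1.052, 0, 1.437], TCP at [0.182, -0.519, 0.231] pointing down, gripper open.
Joint ranges: [-2.65, 2.65], [-0.97, 1.79], [-1.3, 1.35], [-1.93, 2.1], [-1.47, 1.37], [-3.14, 3.14]. Speed limits (rad/s): [2.57, 2.57, 3.14, 3.14, 3.14, 3.14].

### API

Orientations are given as a 3x3 rotation matrix whose columns are the frame's x, y, z axes.
In Python, from station import move_to, servo_line, movej, command_gripper, pause, solve_ik, get_obs, snapshot, camera_params, MotionError, finish_job gives the robot as it stands. The module is installed in compiled form; this text tells all that it offers. Calls block until the motion is done:
- move_to(position, orientation): joint-space move of the TCP to a pose.
- servo_line(position, ori=None, velocity=0.15, until_force=None): straight line of the TCP; ori=None keeps the orientation; velocity is the mean speed in m/s. With until_force (N) it stops when the force on the tool has changed by that much, and returns True; else False.
- movej(angles): joint-space move.
- command_gripper(opening, newtons=None): finger opening in m; newtons is the grip in N (None keeps the last); returns when the fingers have stopped.
- pause(seconds).
- solve_ik(position, orientation): joint angles nearest the present ones, or None.
- get_obs(): the state.
- snapshot(name): name is "scene" or "top" or "wrist"; returns (picture, depth): 384x512x3 uint8, red, green, blue; 384x512 float32, m along the optical axis (not along the pixel's ray), 0 where there is no reading.
- camera_params(name): a dict with "intrinsics" (3x3 intrinsics, pixels), "camera_from_world" (4x4, takes a point from world to camera coordinates); the wrist camera has in their place "tool_from_camera" (4x4, takes a point from camera to tool coordinates, whose origin is the TCP and whose axes are the flange's). Camera axes: x right, y up, looking along -z (the intrinsics and any distortion apply to the point x, -y, -z); pixel columns grow to the right and rows downward; lengths in m; the calibration is good to about 2 mm. A picture is of the moment at which its call begins: read the wrist's pose just before it. camera_params takes no time and is no camera call.
A pose or a line that the arm cannot do raises MotionError and nothing moves.
- finish_job(): hands the job in; it is judged then, once.
The state is a dict: "time_s": time; "joints": joint angles; "dq": joint speeds; "effort": joint torques, N m; "position": TCP position; "tool_rot": TCP orientation; "ft_force": force on the tool from outside, world axes, zero at the start; "wrist_torque": the same for the moment, N m; "gripper_width": finger opening in m; "grasp_force": force on a finger pad.
Only numpy, scipy, OpenCV 4.12 (cv2) and the standard library are available. Lean on these libraries where they do the work, as an engineer would, in place of code of your own. Each camera call takes 0.05 s, during which the arm holds its last target. There are 200 camera calls.

### The job

Make the belt grinder safe for a belt change: set its forward-off-reverse toggle to the centre off position without ever letting it go over into reverse, and then fit the lock-out cover from the tray over the toggle, its notch over the collar's key rib, so that it sits fully home on the switch box. Leave the dust extractor's switch as it is and do not knock over or shift the things standing beside the switch boxes and in the tray.

Things in the scene. Friction and masses are not known exactly. Their poses are not given: they have to be found in the camera images.
- drive_toggle (a joint): Grinder's forward-off-reverse lever, rad: 0 upright = centre off; positive (forward, where it starts, about 0.36) leans to the box's +y, negative (reverse) to -y; stops +-0.36. Sprung detent: a dip at 0, crests at +-0.2; past a crest it snaps to that side's stop, released between the crests it settles at 0 within 0.02. Takes up to about 5 N at the tip.
- drive_toggle_tip (a point): Tip of the drive toggle's steel bat lever, on its axis. The lever is 11 mm thick near its tip, 7 mm at the foot; its pivot lies on the drive box's vertical axis, 48 mm above the bench, and the tip 43 mm from the pivot (91 mm above the bench when upright).
- drive_box: Drive switch box, bolted down: grey, oblong, 80 (x) by 110 (y) mm, 40 high. Origin: centre of underside, z up. In the middle of its top a round collar, 40 mm dia., 14 high (bevelled above 10), has one key rib 8 mm wide, 14 high, standing out to 29 mm from the axis towards the box's +x. The lever rises from the collar and swings along the box's y. A can stands close by at its -x, a tin at its +x.
- drive_seat (a point): Centre of the drive box's flat top, 40 mm above the bench, at the foot of the collar, on its axis; axes as the box. When the cover is fully home its origin lies here and its yaw equals the box's.
- cover: Lock-out cover: loose off-white upright eight-sided cap, closed on top, 51 mm over flats, 43 inside, 60 high plus a 5 mm ridge on top; 120 g. Origin: centre of its open underside, z up. The flat at its +x has a notch 11.5 wide, 16 high in its lower edge; the ridge runs from the middle towards that flat. Flats face every 45 deg from +x. Room inside for the upright lever only. Stands in the tray.
- cover_notch (a point): Middle of the cover's notch, at its lower edge, 23.5 mm from its axis along its +x.
- fan_toggle (a joint): Dust extractor's lever on the square box, rad; same lever, size and detent as the drive toggle, values alike (positive leans to its box's +y). Starts at about -0.36 and is to be left there.
- fan_box: Extractor switch box, bolted down: grey, square, 80 x 80 mm, 40 high, with no collar round its lever, only a nut 6 mm high. Origin: centre of underside. Its lever's tip is at most 91 mm above the bench.
- tray: Steel tray, fixed, 250 (x) by 120 (y) mm, 16 high, walls and floor 4 mm. Origin: centre of underside. The cover stands near its middle; the jar and the wheel stand about 78 mm to either side along the tray's x, leaving its y direction free for fingers.
- jar: Bystander: amber glass jar with steel cap, 40 mm dia., 80 high, standing in the tray. Origin at its underside.
- bearing_wheel: Bystander: stepped steel wheel, 44 mm dia., 50 high, standing in the tray. Origin at its underside.
- oil_can: Bystander: plain aluminium can, 50 mm dia., 105 high, standing close behind the drive switch box, on its side away from the key rib (axes about 90 mm apart). Origin at its underside.
- tin: Bystander: dark squat tin with paper band, 48 mm dia., 70 high, standing in front of the drive switch box, on its key rib's side (axes about 97 mm apart). Origin at its underside.
- sanding_block: Bystander: wooden block 36 x 70 mm, 75 high, standing beside the extractor switch box. Origin at its underside.
Not all that is in view belongs to the job. Leave any yellow look-alike of the drive_box alone.

How it is judged:
By the outcome, as a careful person would: the job done as asked, in the order asked, and still so for the second after the job is handed in, with the robot touching nothing.
It also fails if it takes over 64 s, if anything falls off the work surface, if the arm or the gripper's body presses on something with over 40 N, if the wrist force passes 120 N, or if a joint passes its speed limit or range.

## Working session

There is one attempt and no reset: what is moved stays moved. The work goes in short steps, each a Python script; the robot and the scene stay as the last script left them, time stands still between calls to the robot, and variables do not carry over. Pictures are saved under pics/ and viewed, at most 10 in all, crops included, and the job is handed in when it is done.

```bash
mkdir -p pics; cat > h.py <<'E'
import numpy as np, cv2
from station import *
def cam(name, obs=None):
    p=camera_params(name); K=np.array(p["intrinsics"])
    if name=="wrist":
        T=np.eye(4);T[:3,:3]=obs["tool_rot"];T[:3,3]=obs["position"]
        W=T@np.array(p["tool_from_camera"])
    else: W=np.linalg.inv(np.array(p["camera_from_world"]))
    return K,W,p
def cloud(K,W,d):
    v,u=np.mgrid[0:d.shape[0],0:d.shape[1]]
    c=np.stack([(u-K[0,2])/K[0,0]*d,-(v-K[1,2])/K[1,1]*d,-d],-1)
    return c@W[:3,:3].T+W[:3,3]
def ray(K,W,u,v,z):
    r=W[:3,:3]@np.array([(u-K[0,2])/K[0,0],-(v-K[1,2])/K[1,1],-1.]); t=(z-W[2,3])/r[2]
    return W[:3,3]+t*r
def proj(K,W,P):
    c=W[:3,:3].T@(np.array(P)-W[:3,3]); return K[0,0]*c[0]/-c[2]+K[0,2],-K[1,1]*c[1]/-c[2]*-1*-1+K[1,2]
def shot(name,f=None):
    o=get_obs(); im,d=snapshot(name); K,W,p=cam(name,o)
    if f: cv2.imwrite("pics/"+f+".png",im[...,::-1]); np.savez("pics/"+f+".npz",im=im,d=d,K=K,W=W)
    return im,d,K,W
E
python3 - <<'E'
from h import *
for n in("top","scene"):
    im,d,K,W=shot(n,n+"1"); p=camera_params(n); print(n,[k for k in p],K.round(1).tolist(),W.round(3).tolist(),{k:v for k,v in p.items() if 'dist' in k})
print(camera_params("wrist")); o=get_obs();print(o["tool_rot"],o["time_s"])
a=cv2.imread("pics/top1.png");cv2.imwrite("pics/top1b.png",cv2.resize(a,(800,600),interpolation=2))
E
```

```text
top ['intrinsics', 'camera_from_world'] [[349.3, 0.0, 262.1], [0.0, 349.3, 187.3], [0.0, 0.0, 1.0]] [[0.009, 0.989, -0.148, 0.399], [-1.0, 0.007, -0.014, -0.031], [-0.012, 0.148, 0.989, 1.162], [0.0, 0.0, 0.0, 1.0]] {}
scene ['intrinsics', 'camera_from_world'] [[487.0, 0.0, 257.0], [0.0, 487.0, 191.7], [0.0, 0.0, 1.0]] [[-0.012, -0.677, 0.736, 1.503], [1.0, -0.023, -0.006, -0.013], [0.021, 0.736, 0.677, 0.956], [0.0, 0.0, 0.0, 1.0]] {}
{'intrinsics': array([[310.61250491,   0.        , 252.78996454],
       [  0.        , 310.61250491, 189.28692213],
       [  0.        ,   0.        ,   1.        ]]), 'tool_from_camera': array([[ 7.52530800e-04,  9.61433436e-01,  2.75036690e-01,
         6.88845117e-02],
       [ 9.99999699e-01, -7.75384317e-04, -2.56335451e-05,
        -2.06755764e-04],
       [ 1.88614189e-04,  2.75036627e-01, -9.61433731e-01,
        -1.41509460e-01],
       [ 0.00000000e+00,  0.00000000e+00,  0.00000000e+00,
         1.00000000e+00]])}
[[ 9.43491024e-01  3.31397919e-01 -3.26146587e-04]
 [ 3.31398021e-01 -9.43489820e-01  1.52011224e-03]
 [ 1.96046048e-04 -1.54229659e-03 -9.99998791e-01]] 0.1
```

View pics/top1b.png

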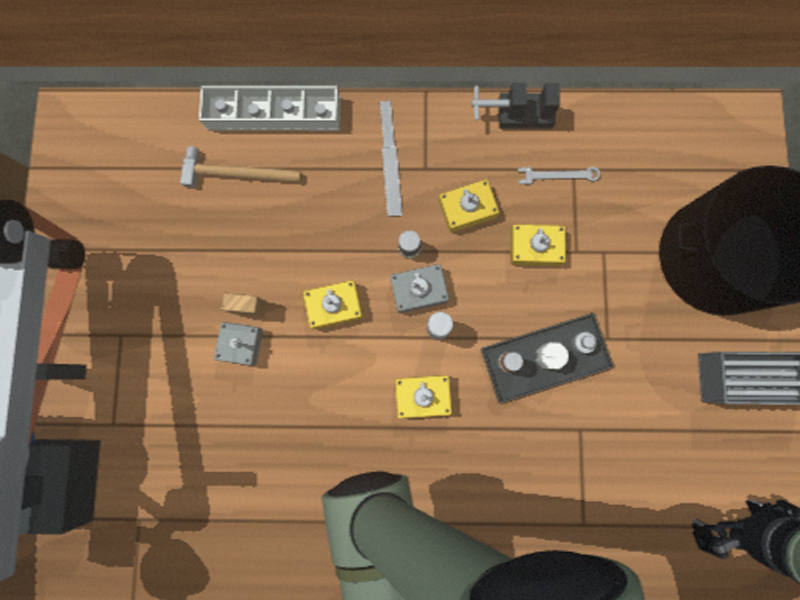

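View pics/scene1.png

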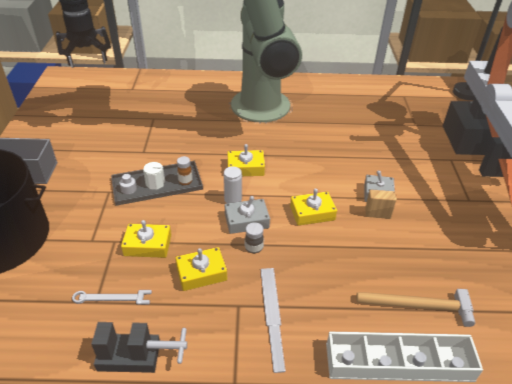

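The grey oblong box at (420,288) in the enlarged top view is the drive box: it stands between the can (440,325) and the tin (409,243). The yellow ones at (470,205), (540,243), (332,303) and (424,396) are look-alikes. The square grey box at (237,344) is the fan. The cover is at (553,356) in the tray. I'll measure these, then look from close by.

```bash
python3 - <<'E'
from h import *
z=np.load("pics/top1.npz");im,d,K,W=z["im"],z["d"],z["K"],z["W"]
P=cloud(K,W,d); s=512/800
def comp(mask,u,v,zz,name):
    n,l,st,c=cv2.connectedComponentsWithStats(mask.astype(np.uint8)); k=l[int(v*s),int(u*s)]
    if k==0:
        ys,xs=np.nonzero(mask); i=np.argmin((xs-u*s)**2+(ys-v*s)**2);k=l[ys[i],xs[i]]
    ys,xs=np.nonzero(l==k)
    q=np.array([ray(K,W,x,y,zz)[:2] for x,y in zip(xs,ys)],np.float32)
    r=cv2.minAreaRect(q*1000); print(name,len(xs),np.round(r[0],1),np.round(r[1],1),round(r[2],1), q.mean(0).round(4))
Z=P[...,2]
hsv=cv2.cvtColor(im,cv2.COLOR_RGB2HSV)
grey=(hsv[...,1]<90)
print(Z[184,269],Z[170:200,255:285].round(3)[::5,::5])
box=(Z>0.03)&(Z<0.047)&grey
comp(box,405,300,0.04,"drive"); comp(box,225,355,0.04,"fan")
comp((Z>0.055)&(Z<.085),553,356,0.06,"coverish")
comp((hsv[...,2]>200)&(hsv[...,1]<40),553,356,0.07,"white")
comp((Z>0.085),440,325,0.105,"can"); comp((Z>0.06)&(Z<.08),409,243,0.07,"tin")
dark=(hsv[...,2]<90)&(Z<0.03)&(Z>0)
comp(dark,530,380,0.01,"tray")
comp((Z>0.06),512,362,0.08,"jar");comp((Z>0.04),587,342,0.05,"wheel");comp((Z>0.06),240,302,.075,"block")
E
```

```text
0.055467378826698166 [[ 0.001  0.     0.002 -0.002  0.038  0.041]
 [ 0.037  0.042  0.034  0.04   0.044  0.033]
 [ 0.038  0.042  0.058  0.051  0.041  0.038]
 [ 0.038  0.035  0.057  0.053  0.037  0.042]
 [ 0.04   0.042  0.036  0.039  0.039  0.042]
 [ 0.042  0.039  0.039  0.038  0.026 -0.001]]
drive 690 [577.9 -35.9] [ 80.  109.1] 13.0 [ 0.577  -0.0361]
fan 602 [459.2 339.6] [80.8 79.6] 81.4 [0.459  0.3397]
coverish 229 [ 438.3 -307.6] [46.6 50.5] 0.5 [ 0.4382 -0.3076]
white 215 [ 437.9 -304.9] [46.2 49.9] 0.5 [ 0.4385 -0.3038]
can 204 [495.2 -75.9] [45.7 45.5] 0.2 [ 0.4955 -0.0764]
tin 144 [668.3 -14.8] [42.8 38.6] 0.4 [ 0.67   -0.0147]
tray 1904 [ 435.7 -302.8] [119.5 249.9] 17.9 [ 0.4314 -0.2997]
jar 117 [ 424.7 -219.7] [33.5 36.8] 0.5 [ 0.4257 -0.2202]
wheel 55 [ 466.7 -377.9] [21.8 25.1] 44.1 [ 0.4671 -0.3782]
block 265 [537.7 326.1] [76.4 37.1] 84.7 [0.5379 0.325 ]
```

```bash
cat >> h.py <<'E'
def R(deg):
    a=np.radians(deg);c,s=np.cos(a),np.sin(a)
    return np.array([[c,s,0],[s,-c,0],[0,0,-1.]])
E
python3 - <<'E'
from h import *
move_to([.438,-.304,.25],R(17)); shot("wrist","wc1")
move_to([.577,-.036,.25],R(13)); shot("wrist","wd1"); print(get_obs()["time_s"])
a=[cv2.imread(f"pics/{n}.png")[60:330,110:400] for n in("wc1","wd1")]
cv2.imwrite("pics/w1.png",cv2.resize(np.hstack(a),None,fx=1.37,fy=1.37,interpolation=2))
E
```

```text
2.625
```

View pics/w1.png

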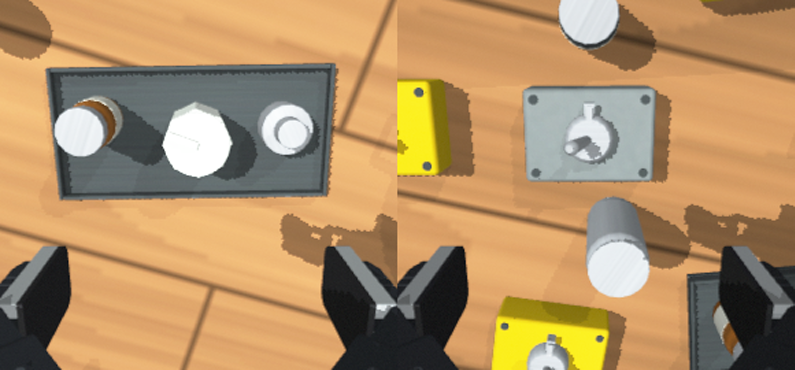

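Left panel: the cover is at (197,142), and its ridge runs from the middle to the upper left. The jar is at (82,130) and the wheel at (285,130). Right panel: the grey drive box is at (590,135), its rib points up towards the tin, and the lever leans left (+y). Next I'll measure the box and the cover's yaw, with an enlarged crop to confirm.

```bash
python3 - <<'E'
from h import *
def ld(n): z=np.load(f"pics/{n}.npz");return z["im"],z["d"],z["K"],z["W"]
im,d,K,W=ld("wd1");hsv=cv2.cvtColor(im,cv2.COLOR_RGB2HSV);P=cloud(K,W,d);Z=P[...,2]
m=((hsv[...,1]<60)&(Z>.034)&(Z<.045)).astype(np.uint8)
n,l,st,c=cv2.connectedComponentsWithStats(m);k=1+np.argmax(st[1:,4]);print(st[k],c[k],W[:3,3])
ys,xs=np.nonzero(l==k);q=np.array([ray(K,W,x,y,.04)[:2] for x,y in zip(xs,ys)],np.float32)
print("box",cv2.minAreaRect(q*1000))
m2=(Z>.075)&(np.hypot(P[...,0]-.578,P[...,1]+.036)<.04);print("lever",P[m2].mean(0),P[m2][:,2].max())
im,d,K,W=ld("wc1");P=cloud(K,W,d);Z=P[...,2]
m=((Z>.055)&(np.hypot(P[...,0]-.438,P[...,1]+.306)<.04))
top=m&(Z>.061)&(Z<.068); print("tray-floor",np.median(Z[(Z>0.001)&(Z<.012)]),np.percentile(Z[m],[10,50,90,99]))
tz=np.median(Z[m]);q=P[top][:,:2].astype(np.float32);print("cover",cv2.minAreaRect(q*1000),q.mean(0),tz)
c=np.argwhere(m).mean(0);print(c)
y,x=c.astype(int);cr=im[y-35:y+35,x-35:x+35].astype(float)
g=cr.mean(-1);g=np.clip((g-170)/85*255,0,255).astype(np.uint8)
a=cv2.resize(cr.astype(np.uint8)[...,::-1],(400,400),interpolation=2);b=cv2.cvtColor(cv2.resize(g,(400,400),interpolation=2),8)
im,d,K,W=ld("wd1");u=cv2.resize(im[125-25:200,200-10:320,::-1],(480,400),interpolation=2)[:,:]
cv2.imwrite("pics/c2.png",cv2.resize(np.hstack([a,b,u]),(800,250)));np.save("x.npy",[x-35,y-35])
E
```

```text
[ 202  124   97   69 5309] [249.93463929 156.92201921] [ 0.64392557 -0.02162198  0.39143115]
box ((580.1718139648438, -32.84349060058594), (78.72107696533203, 108.04783630371094), 12.959868431091309)
lever [ 0.59005246 -0.03326389  0.33215851] 0.3477717191118812
tray-floor 0.0031540419203251457 [0.32023371 0.33288867 0.34269489 0.34605394]
cover ((438.95916748046875, -304.4450988769531), (50.7000846862793, 49.718082427978516), 16.947307586669922) [ 0.4394701  -0.30487618] 0.3328886684248355
[336.259561   257.74241088]
```

View pics/c2.png

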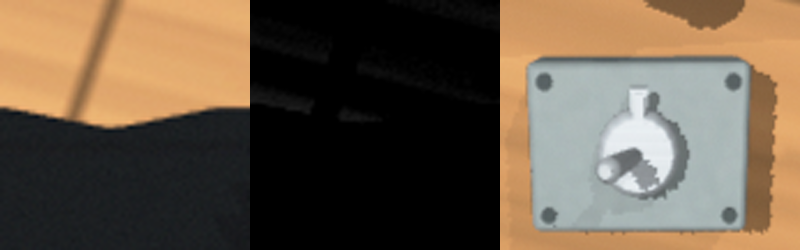

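```bash
python3 - <<'E'
from h import *
z=np.load("pics/wc1.npz");im,d,K,W=z["im"],z["d"],z["K"],z["W"]
P=cloud(K,W,d);Z=P[...,2]
m=(Z>.06)&(Z<.075)&(np.hypot(P[...,0]-.439,P[...,1]+.3047)<.035)
ys,xs=np.nonzero(m);print(xs.min(),xs.max(),ys.min(),ys.max(),np.percentile(Z[m],[5,50,95]))
h=cv2.convexHull(np.stack([xs,ys],1)); q=np.array([ray(K,W,*p[0],.064)[:2] for p in h],np.float32)
print(cv2.minAreaRect(q*1000))
rid=m&(Z>np.median(Z[m])+.0035);print(rid.sum(),P[rid].mean(0),P[rid][:,2].mean())
x,y=int(xs.mean()),int(ys.mean());g=im[y-30:y+30,x-30:x+30]
print(x,y)
a=g.mean(-1);a=np.clip((a-a[30-15:45,15:45].min())/(1+np.ptp(a[15:45,15:45]))*255,0,255).astype(np.uint8)
cv2.imwrite("pics/c3.png",cv2.resize(np.hstack([g[...,::-1],cv2.cvtColor(a,8)]),(800,400),interpolation=2))
E
```

```text
230 276 140 188 [0.06185997 0.06312929 0.06776559]
((439.3244934082031, -304.4830017089844), (50.60710144042969, 50.4322624206543), 40.83187484741211)
127 [ 0.4397844  -0.29289114  0.06815667] 0.06815667312250083
253 164
```

View pics/c3.png

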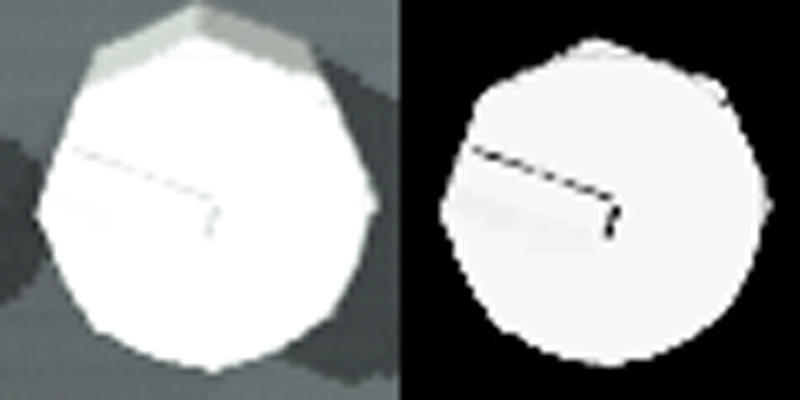

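The ridge points image-left and 20° up, which gives a cover yaw of about 86.5° (flats at 40.8 + 45 = 85.8°). The drive box is at about (0.579, -0.0345) with yaw 13°, and its lever leans to +y. I'll close the fingers around the lever, centred about 3.5 mm to the forward side. That way the reverse-side finger stops it from ever overshooting.

```bash
python3 - <<'E'
from h import *
o=R(13); yb=np.array([-np.sin(np.radians(13)),np.cos(np.radians(13)),0])
c=np.array([.579,-.0345,0])+.0035*yb
servo_line(c+[0,0,.12],o,.25)
print(servo_line(c+[0,0,.069],o,.1,until_force=8))
for w in (.05,.04,.034,.030,.027,.024,.021,.018,.015,.010):
    command_gripper(w,20)
s=get_obs();print(s["gripper_width"],s["grasp_force"],s["ft_force"],s["position"],s["time_s"])
for w in (.014,.018,.024,.035,.05,.085): command_gripper(w,20)
servo_line(c-.0035*yb+[0,0,.25],o,.25)
im,d,K,W=shot("wrist","wd2");shot("scene","s2");print(get_obs()["time_s"])
a=cv2.resize(im[100:200,190:320,::-1],(390,300),interpolation=2);b=cv2.resize(cv2.imread("pics/s2.png")[170:245,205:302],(390,300),interpolation=2)
cv2.imwrite("pics/d2.png",np.hstack([a,b]))
E
```

```text
False
0.00995466438729468 5.55978166499699 [ 0.49379691 -3.51606385 -0.80770703] [ 0.57839824 -0.03192239  0.06898422] 6.4083
9.0583
```

View pics/d2.png

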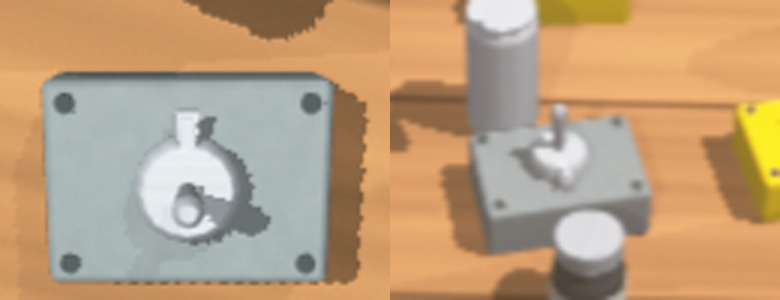

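The lever now stands upright: in the left panel its tip at (188,207) is foreshortened on the collar axis, and in the right panel it is vertical. Next I'll grasp the cover.

```bash
python3 - <<'E'
from h import *
z=np.load("pics/wd2.npz");im,d,K,W=z["im"],z["d"],z["K"],z["W"];P=cloud(K,W,d);Z=P[...,2]
hsv=cv2.cvtColor(im,cv2.COLOR_RGB2HSV)
near=np.hypot(P[...,0]-.579,P[...,1]+.0345)<.075
m=((hsv[...,1]<60)&(Z>.034)&(Z<.045)&near).astype(np.uint8)
q=P[m>0][:,:2].astype(np.float32);print("box",cv2.minAreaRect(q*1000))
ys,xs=np.nonzero(m);print(cv2.minAreaRect(np.array([ray(K,W,x,y,.04)[:2] for x,y in zip(xs,ys)],np.float32)*1000))
o=R(86.5);c=np.array([.4393,-.3045,0])
print(solve_ik(c+[0,0,.2],o),solve_ik(c+[0,0,.026],o),solve_ik([.579,-.0345,.15],R(13)))
move_to(c+[0,0,.2],o); print(servo_line(c+[0,0,.028],o,.12,until_force=8))
command_gripper(.053,20);command_gripper(.045,40)
s=get_obs();print(s["gripper_width"],s["grasp_force"],s["ft_force"],s["position"])
servo_line(c+[0,0,.22],o,.15); s=get_obs();print(s["gripper_width"],s["grasp_force"],s["position"],s["time_s"])
im,*_=shot("wrist","wc2");cv2.imwrite("pics/wc2b.png",cv2.resize(im[120:,90:420,::-1],None,fx=2,fy=2))
E
```

```text
box ((579.1101684570312, -33.09333801269531), (148.09469604492188, 109.25959777832031), 12.892840385437012)
((578.4592895507812, -33.20935821533203), (149.33843994140625, 108.01280975341797), 13.05418586730957)
[-0.74424678  0.32106131 -0.2836186   0.96611641  0.          0.88763607] [-0.74424678  0.52625985 -0.48231533  0.56222115  0.          0.88763607] [-0.18674879  0.44517565 -0.23203817  0.89358251  0.          2.72795106]
False
0.05048170053365616 41.9977127853781 [-0.35337139  0.50689241  4.62566396] [ 0.43956435 -0.30468906  0.02833471]
0.05010744282134248 41.68580668629147 [ 0.43881394 -0.3040659   0.2190593 ] 14.3333
```

View pics/wc2b.png

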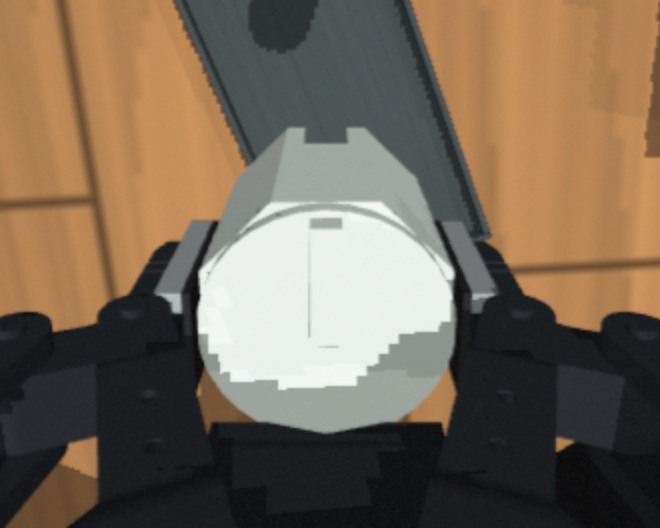

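The cover is held squarely. Its notch is at (325,135) in the crop, centred between the fingers. Now I'll carry it above the drive box and compare the notch with the rib in one view.

```bash
python3 - <<'E'
from h import *
K,_,p=cam("wrist",get_obs());C=np.array(p["tool_from_camera"])
for u,v in((90+290/2,184),(90+364/2,184)): print("lower edge, tool:",ray(K,C,u,v,.0243))
o=R(13);c=np.array([.5795,-.0340,0])
servo_line([.45,-.28,.3],R(86.5),.2)
move_to(c+[0,0,.25],o); servo_line(c+[0,0,.135],o,.12)
im,d,K,W=shot("wrist","wp1");s=get_obs();print(s["position"],s["gripper_width"],s["time_s"])
cv2.imwrite("pics/wp1b.png",cv2.resize(im[40:300,90:420,::-1],None,fx=2.3,fy=2.3,interpolation=2))
E
```

```text
lower edge, tool: [ 0.02519038 -0.01061139  0.0243    ]
lower edge, tool: [0.02521132 0.00982793 0.0243    ]
[ 0.58024846 -0.03415983  0.13597342] 0.05049916150391939 17.6917
```

View pics/wp1b.png

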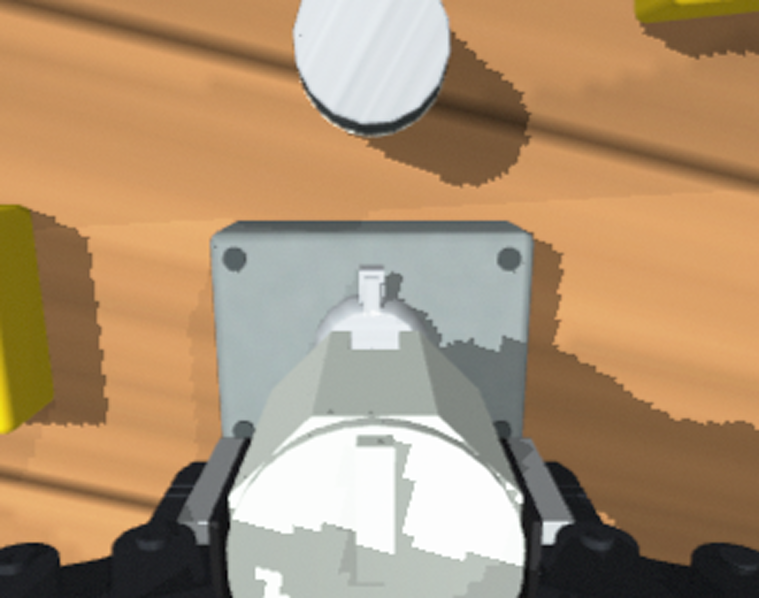

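```bash
python3 - <<'E'
from h import *
z=np.load("pics/wp1.npz");im,d,K,W=z["im"],z["d"],z["K"],z["W"]
f=lambda u,v,zz:ray(K,W,90+u/2.3-.3,40+v/2.3-.3,zz)
a=np.radians(13);xb=np.array([np.cos(a),np.sin(a),0]);yb=np.array([-np.sin(a),np.cos(a),0])
for n,u,v,zz in(("rib end",371.5,271,.054),("hole",234,259,.04),("hole",508,259,.04),("cL",213,236,.04),("cR",531,233,.04),("edgeL",223,430,.04),("edgeR",524,420,.04)):
    p=f(u,v,zz);r=p-[.579,-.034,0];print(n,p.round(4),"box x,y:",round(r@xb*1e3,1),round(r@yb*1e3,1))
E
```

```text
rib end [ 0.6082 -0.0264  0.054 ] box x,y: 30.2 0.8
hole [0.5994 0.0187 0.04  ] box x,y: 31.7 46.8
hole [ 0.62   -0.0705  0.04  ] box x,y: 31.8 -44.8
cL [0.6054 0.0268 0.04  ] box x,y: 39.4 53.4
cR [ 0.6301 -0.0755  0.04  ] box x,y: 40.4 -51.9
edgeL [0.5378 0.0119 0.04  ] box x,y: -29.8 54.0
edgeR [ 0.5658 -0.0919  0.04  ] box x,y: -25.9 -53.4
```

```bash
python3 - <<'E'
from h import *
o=R(13);c=np.array([.5799,-.0329,0])
servo_line(c+[0,0,.13],o,.05);pause(.4);P=np.array([get_obs()["position"] for _ in range(3)]);print(P.round(5))
hit=servo_line(c+[0,0,.086],o,.05,until_force=8);print(hit)
im,d,K,W=shot("wrist","wp2");s=get_obs();print(s["position"].round(4),s["ft_force"],s["time_s"])
cv2.imwrite("pics/wp2b.png",cv2.resize(im[90:260,150:360,::-1],None,fx=3.4,fy=3.4,interpolation=2))
E
```

```text
[[ 0.57992 -0.03291  0.13006]
 [ 0.57992 -0.03291  0.13006]
 [ 0.57992 -0.03291  0.13006]]
False
[ 0.5803 -0.033   0.0864] [ 0.25513449 -0.87688318 -1.77811531] 19.425
```

View pics/wp2b.png

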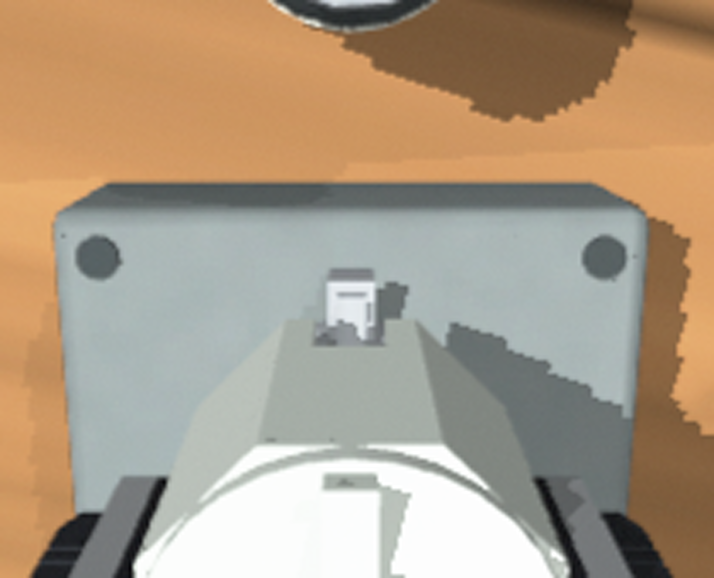

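The notch (centre 348.5, 335) and the rib (centre 351.5) line up within about 0.4 mm. I'll nudge by that much and lower with a force guard.

```bash
python3 - <<'E'
from h import *
z=np.load("pics/wp2.npz");K=z["K"];C=np.array(camera_params("wrist")["tool_from_camera"])
print("rib end tool x",ray(K,C,150+351.5/3.4,90+(282/3.4),.0864-.054),"flat",ray(K,C,150+349.5/3.4,90+320/3.4,.0243))
a=np.radians(13);yb=np.array([-np.sin(a),np.cos(a),0])
c=np.array([.5799,-.0329,0])-.0003*yb
hit=servo_line(c+[0,0,.0635],R(13),.03,until_force=10);s=get_obs();print(hit,s["position"].round(4),s["ft_force"].round(2),s["wrist_torque"].round(2),s["gripper_width"],s["time_s"])
E
```

```text
rib end tool x [0.02886616 0.00021785 0.0324    ] flat [ 0.02440025 -0.00011575  0.0243    ]
True [ 0.5795 -0.0331  0.0643] [-1.19 -0.27  4.16] [0.04 0.01 0.02] 0.05033027910240785 20.1167
```

```bash
python3 - <<'E'
from h import *
p=get_obs()["position"].copy();o=R(13)
print(servo_line(p-[0,0,.002],o,.02,until_force=15));s=get_obs();print(s["position"].round(4),s["ft_force"].round(2))
command_gripper(.056,20);command_gripper(.08)
q=get_obs()["position"];servo_line([q[0],q[1],.16],o,.12);servo_line([.5796,-.033,.27],o,.25)
im,d,K,W=shot("wrist","wf");P=cloud(K,W,d);Z=P[...,2]
m=(Z>.085)&(Z<.115)&(np.hypot(P[...,0]-.58,P[...,1]+.033)<.035)
print("top z",np.percentile(Z[m],[10,50,90,99]),P[m].mean(0),get_obs()["time_s"])
shot("scene","sf")
sc=cv2.imread("pics/sf.png")
cv2.imwrite("pics/f.png",np.hstack([cv2.resize(im[90:220,170:330,::-1],(400,325),interpolation=2),cv2.resize(sc[145:275,100:310],(400,325),interpolation=2)]))
E
```

```text
False
[ 0.5795 -0.0331  0.0643] [-6.27  1.4  15.52]
top z [0.09779933 0.09902913 0.10032459 0.10457371] [ 0.57994213 -0.03275508  0.0990001 ] 22.575
```

View pics/f.png

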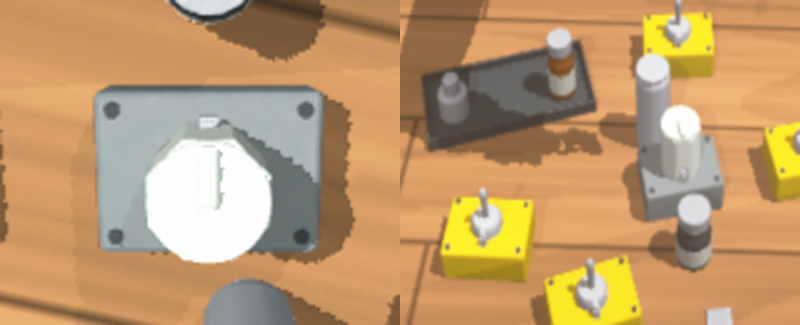

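The cover's top is at 0.099–0.100 m, as expected when fully home. Its notch sits over the rib at (207,121), and the bystanders stand as before.

```bash
python3 -c "
from station import *
print(finish_job())"
```

```text
the job is handed in; nothing more can be done
None
```

The drive toggle is at centre off and never went into reverse, the lock-out cover is fully home over the key rib, the extractor switch and bystanders were left alone, and the job was handed in at about 23 s.

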